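Bring a lot of sharpening stones to weight on the spring scale

ROBOT

A 6-joint arm with a two-finger parallel gripper is mounted at the origin on the work surface. World frame = base frame: x ahead of the robot, y to its left, z up, the work surface at z = 0. Lengths are in mm, angles in rad, forces in N, time in s.
With the tool pointing down it reaches from about 350 to 875 mm from the base axis. Payload 4.2 kg.
Tool frame: the origin (TCP) lies at the very end of the fingers, on their centre line; the grasp point (between the pads) lies 19 mm behind it; z points along the fingers, y is the line along which they close (so a half turn about z gives the same grasp; the last joint's range is limited). The gripper opens to 85 mm and grips with 20 to 120 N. Pads are 22 mm wide; open, the fingers measure 114 mm over their backs; the gripper's body (76 mm by 85 mm) begins 54 mm behind the grasp point. The pads swing forward as they close: fully open they stand 13 mm farther back than shut.
Start: joints at [-1.063, 0.385, 0.008, 0, -1.194, -0.259], TCP at [153.918, -605.73, 231.312] pointing down, gripper open.
Joint ranges: [-3.14, 3.14], [-1.21, 2.06], [-1.07, 1.41], [-3.16, 2.05], [-2.99, -0.16], [-3.1, 3.1]. Speed limits (rad/s): [2.79, 2.79, 3.14, 3.14, 3.14, 3.14].

INTERFACE

Orientations are given as a unit quaternion [x, y, z, w].
In Python, from bench import arm gives the robot as it stands. The module is installed in compiled form; this text tells all that it offers.
- The arm moves only by the tool drive_tool, never from a script. Its argument "targets" is a list of rows, each a list of 5 numbers: the closure, from -1 (fully open) to 1 (shut), then the shift along the tool's x, y, z in mm, then the turn about the tool's z in degrees. In form: [[grip, tx, ty, tz, roll], ...]. A call has 1 to 12 rows; each row is the pose to reach, as a shift and turn from the pose commanded when the call began, along the tool's axes at that moment; what a row does not reach only later rows make up. A row lasts 1/10 s, in which the tool goes at most 50 mm and 8.59 degrees, less where a joint would pass 70% of its speed; a pose out of reach is approached as far as the arm can. A call with a gripper value outside its range is refused whole. The fingers move at their own pace and stop on an object; the grip force is fixed at half the most. Time passes only in rows, so rows that repeat a pose let the fingers close. It gives the time, the measured TCP pose, the force, the opening and the grip force at its end, in the units of the state.
- arm.read_state(): the state, without advancing time (a new reading comes with each control period).
- arm.get_image(name): name is "side" or "top" or "wrist"; returns the picture (420x560x3 uint8, blue, green, red); there is no depth.
- arm.camera_params(name): a dict with "fov_y" (degrees; the focal length in pixels is half the picture's height over the tangent of half this angle, whatever the lens; pixels are square), "cx", "cy" (the principal point, pixels), "rvec" (rotation vector, rad) and "tvec" (3), from world to camera coordinates, as OpenCV has them; the wrist camera has in their place "tool_from_camera" (4x4, takes a point from camera to tool coordinates, whose origin is the TCP and whose axes are the flange's). Camera axes: x right, y down, z forward; pixel columns grow to the right and rows downward; lengths in mm; the calibration is good to about 2 mm. The wrist camera is an equidistant fisheye: a pixel r from the principal point sees the ray r / f radians off the axis. A picture is of the moment at which its call begins: read the wrist's pose just before it. camera_params takes no time and is no camera call.
- arm.job_done(): hands the job in; it is judged then, once.
The state is a dict: "clock": time; "joints": joint angles; "joint_vel": joint speeds; "joint_efforts": joint torques, N m; "position": TCP position; "ee_rot": TCP orientation; "contact_force": force on the tool from outside, world axes, zero at the start; "wrist_torque": the same for the moment, N m; "gripper_width": finger opening in mm; "grasp_force": force on a finger pad.
Only numpy, scipy, OpenCV 4.12 (cv2) and the standard library are available. Lean on these libraries where they do the work, as an engineer would, in place of code of your own. Each camera call takes 0.05 s, during which the arm holds its last target. There are 200 camera calls.

TASK

Bring the spring scale to the weight set by the gauge post that stands at the tip of its red pointer: if the pan rides too high, add small stones from the slanted drying rack; if it hangs too low, take small stones off and lay them on the board over the blue tub, until the pointer rests within that post's green mark. Lay every stone down flat and gently without dropping it, do not touch the green marks, and leave the granite block on the pan and the wooden holder on the tub (a stone may go on top of them).

Things in the scene. Friction and masses are not known exactly. Their poses are not given: they have to be found in the camera images.
- pan: Steel scale pan, 260 (x) x 280 (y) mm with a 4 mm lip; origin at the centre of its flat upper face, z up. Slides only up and down: 150 mm above the bench when empty, sinks 65 mm per kg (spring 150 N/m, settles in 1 s, stops at 100 mm). A thin red pointer fixed to it, level with its upper face, reaches out behind it (+x) to the green mark of the gauge post in use.
- pan_free (a point): Point on the pan's face at pan x = -70, y = +85 mm: the free place for a stone, lengthwise along x. At the start two small stones lie flat beside it at y = -85 and 0 mm, lengthwise along x (within 0.1 rad), and the granite block lies across the pan at about pan x = +70 mm.
- scale: Grey base of the scale, 380 x 140 x 22 mm, fixed; origin on the bench under the pan's centre, same axes as the pan. Behind the pan stands an aluminium column (x = 157 to 187 mm, 50 mm wide, top 244 mm above the bench).
- mark_a: One of two green marks: a block 14 mm high and 30 mm wide on a thin upright rod with a black foot (a gauge post, fixed to the bench, 176 mm high); origin at the block's centre, z up. Mark a sits high on its rod (a light lot). It counts only if its post stands at point gauge_spot. It is stiff on its rod and is to be left as set.
- mark_b: The other green mark, just like mark a but set low on its rod (a heavy lot). One of the two posts stands at gauge_spot, at the tip of the pan's red pointer, and is the one in use; the other is put aside about 137 mm further along the scale's +y and does not count.
- gauge_spot (a point): Point on the bench behind the pan (scale x = 172, y = 98 mm) where the gauge post in use stands. The pan's pointer (the height of pan's origin) must come to rest within the height of the mark on that post: at most 7 mm above or below its centre.
- rack: Slanted wooden drying rack, 250 mm wide (y); origin under it at bench level. Its board rises along +x at 30 degrees, facing the robot: the sloping face is 130 mm long and starts at x = -60 mm, 30 mm above the bench, at a ledge 10 mm proud. Places at y = -80, 0, +80 mm, all taken at the start by stones lying lengthwise up the slope, lower end on the ledge.
- tub: Blue tub with a flat wooden board on top, 250 (x) x 260 (y) mm, the board's face 100 mm above the bench; fixed; origin under its centre at bench level. The wooden holder lies across it at about x = +65 mm; its -x half is free, for stones taken off the pan.
- granite: Dark granite flattening block, 50 mm (x) x 130 mm (y) x 25 mm high, about 450 g (5 % more or less), lying on the pan; origin at the centre of its underside. Stones may be laid on top of it.
- holder: Pale wooden stone holder, a plain block 60 mm (x) x 150 mm (y) x 30 mm high, lying on the tub's board; origin at the centre of its underside.
- stone1: Small sharpening stone, rust-red top on a grey base, 90 mm long (its x) x 45 mm wide (its y) x 20 mm thick; origin at the centre of its underside, z up through its thickness. About 150 g, but worn: each may weigh 12 % more or less. It starts on the pan, lying flat.
- stone2: Small sharpening stone, rust-red top on a grey base, 90 mm long (its x) x 45 mm wide (its y) x 20 mm thick; origin at the centre of its underside, z up through its thickness. About 150 g, but worn: each may weigh 12 % more or less. It starts on the pan, lying flat.
- stone3: Small sharpening stone, rust-red top on a grey base, 90 mm long (its x) x 45 mm wide (its y) x 20 mm thick; origin at the centre of its underside, z up through its thickness. About 150 g, but worn: each may weigh 12 % more or less. It starts on the slanted rack, its z square to the slope.
- stone4: Small sharpening stone, rust-red top on a grey base, 90 mm long (its x) x 45 mm wide (its y) x 20 mm thick; origin at the centre of its underside, z up through its thickness. About 150 g, but worn: each may weigh 12 % more or less. It starts on the slanted rack, its z square to the slope.
- stone5: Small sharpening stone, rust-red top on a grey base, 90 mm long (its x) x 45 mm wide (its y) x 20 mm thick; origin at the centre of its underside, z up through its thickness. About 150 g, but worn: each may weigh 12 % more or less. It starts on the slanted rack, its z square to the slope.

How it is judged (in metres and radians):
At the end, for the whole second after the job is handed in: Pan at rest, its red pointer within 7 mm of the centre height of the green mark on the post beside it; every small stone at rest, flat (0.15 rad) on the pan or the tub's board (or on a block or stone there), or lying on the rack's slope; granite still on the pan, holder on the tub (((horizontal distance between gauge_spot and mark_a below 0.03 m and z of pan in the frame of mark_a between -0.007 and 0.007 m) or (horizontal distance between gauge_spot and mark_b below 0.03 m and z of pan in the frame of mark_b between -0.007 and 0.007 m)) and linear speed of each of pan, stone1, stone2, stone3, stone4, stone5 below 0.02 m/s and ((x of stone1 in the frame of pan between -0.13 and 0.13 m and y of stone1 in the frame of pan between -0.14 and 0.14 m and z of stone1 in the frame of pan between -0.004 and 0.06 m and angle between stone1's own z axis and vertical below 0.15 rad) or (x of stone1 in the frame of tub between -0.13 and 0.13 m and y of stone1 in the frame of tub between -0.135 and 0.135 m and z of stone1 in the frame of tub between 0.095 and 0.16 m and angle between stone1's own z axis and vertical below 0.15 rad) or (x of stone1 in the frame of rack between -0.09 and 0.09 m and y of stone1 in the frame of rack between -0.13 and 0.13 m and z of stone1 in the frame of rack between 0.03 and 0.1 m and angle between the z axis of stone1 and the z axis of rack, either way round between 0.4 and 0.65 rad)) and ((x of stone2 in the frame of pan between -0.13 and 0.13 m and y of stone2 in the frame of pan between -0.14 and 0.14 m and z of stone2 in the frame of pan between -0.004 and 0.06 m and angle between stone2's own z axis and vertical below 0.15 rad) or (x of stone2 in the frame of tub between -0.13 and 0.13 m and y of stone2 in the frame of tub between -0.135 and 0.135 m and z of stone2 in the frame of tub between 0.095 and 0.16 m and angle between stone2's own z axis and vertical below 0.15 rad) or (x of stone2 in the frame of rack between -0.09 and 0.09 m and y of stone2 in the frame of rack between -0.13 and 0.13 m and z of stone2 in the frame of rack between 0.03 and 0.1 m and angle between the z axis of stone2 and the z axis of rack, either way round between 0.4 and 0.65 rad)) and ((x of stone3 in the frame of pan between -0.13 and 0.13 m and y of stone3 in the frame of pan between -0.14 and 0.14 m and z of stone3 in the frame of pan between -0.004 and 0.06 m and angle between stone3's own z axis and vertical below 0.15 rad) or (x of stone3 in the frame of tub between -0.13 and 0.13 m and y of stone3 in the frame of tub between -0.135 and 0.135 m and z of stone3 in the frame of tub between 0.095 and 0.16 m and angle between stone3's own z axis and vertical below 0.15 rad) or (x of stone3 in the frame of rack between -0.09 and 0.09 m and y of stone3 in the frame of rack between -0.13 and 0.13 m and z of stone3 in the frame of rack between 0.03 and 0.1 m and angle between the z axis of stone3 and the z axis of rack, either way round between 0.4 and 0.65 rad)) and ((x of stone4 in the frame of pan between -0.13 and 0.13 m and y of stone4 in the frame of pan between -0.14 and 0.14 m and z of stone4 in the frame of pan between -0.004 and 0.06 m and angle between stone4's own z axis and vertical below 0.15 rad) or (x of stone4 in the frame of tub between -0.13 and 0.13 m and y of stone4 in the frame of tub between -0.135 and 0.135 m and z of stone4 in the frame of tub between 0.095 and 0.16 m and angle between stone4's own z axis and vertical below 0.15 rad) or (x of stone4 in the frame of rack between -0.09 and 0.09 m and y of stone4 in the frame of rack between -0.13 and 0.13 m and z of stone4 in the frame of rack between 0.03 and 0.1 m and angle between the z axis of stone4 and the z axis of rack, either way round between 0.4 and 0.65 rad)) and ((x of stone5 in the frame of pan between -0.13 and 0.13 m and y of stone5 in the frame of pan between -0.14 and 0.14 m and z of stone5 in the frame of pan between -0.004 and 0.06 m and angle between stone5's own z axis and vertical below 0.15 rad) or (x of stone5 in the frame of tub between -0.13 and 0.13 m and y of stone5 in the frame of tub between -0.135 and 0.135 m and z of stone5 in the frame of tub between 0.095 and 0.16 m and angle between stone5's own z axis and vertical below 0.15 rad) or (x of stone5 in the frame of rack between -0.09 and 0.09 m and y of stone5 in the frame of rack between -0.13 and 0.13 m and z of stone5 in the frame of rack between 0.03 and 0.1 m and angle between the z axis of stone5 and the z axis of rack, either way round between 0.4 and 0.65 rad)) and x of granite in the frame of pan between -0.13 and 0.13 m and y of granite in the frame of pan between -0.14 and 0.14 m and z of granite in the frame of pan between -0.004 and 0.03 m and x of holder in the frame of tub between -0.13 and 0.13 m and y of holder in the frame of tub between -0.135 and 0.135 m and z of holder in the frame of tub between 0.095 and 0.12 m); the robot touches nothing.
It fails at once if the granite block or the wooden holder is gripped or pushed by the robot (over 10 N) (contact force between any of the fingers, the arm and granite above 10 N or contact force between any of the fingers, the arm and holder above 10 N).
It fails at once if a stone is dropped or slammed: it moves at over 0.5 m/s within 30 mm above the pan, the tub's board or the granite's top ((linear speed of stone1 above 0.5 m/s and ((x of stone1 in the frame of pan between -0.13 and 0.13 m and y of stone1 in the frame of pan between -0.14 and 0.14 m and z of stone1 in the frame of pan between -0.004 and 0.03 m) or (x of stone1 in the frame of tub between -0.13 and 0.13 m and y of stone1 in the frame of tub between -0.135 and 0.135 m and z of stone1 in the frame of tub between 0.096 and 0.13 m) or (x of stone1 in the frame of granite between -0.06 and 0.06 m and y of stone1 in the frame of granite between -0.08 and 0.08 m and z of stone1 in the frame of granite between 0.021 and 0.055 m))) or (linear speed of stone2 above 0.5 m/s and ((x of stone2 in the frame of pan between -0.13 and 0.13 m and y of stone2 in the frame of pan between -0.14 and 0.14 m and z of stone2 in the frame of pan between -0.004 and 0.03 m) or (x of stone2 in the frame of tub between -0.13 and 0.13 m and y of stone2 in the frame of tub between -0.135 and 0.135 m and z of stone2 in the frame of tub between 0.096 and 0.13 m) or (x of stone2 in the frame of granite between -0.06 and 0.06 m and y of stone2 in the frame of granite between -0.08 and 0.08 m and z of stone2 in the frame of granite between 0.021 and 0.055 m))) or (linear speed of stone3 above 0.5 m/s and ((x of stone3 in the frame of pan between -0.13 and 0.13 m and y of stone3 in the frame of pan between -0.14 and 0.14 m and z of stone3 in the frame of pan between -0.004 and 0.03 m) or (x of stone3 in the frame of tub between -0.13 and 0.13 m and y of stone3 in the frame of tub between -0.135 and 0.135 m and z of stone3 in the frame of tub between 0.096 and 0.13 m) or (x of stone3 in the frame of granite between -0.06 and 0.06 m and y of stone3 in the frame of granite between -0.08 and 0.08 m and z of stone3 in the frame of granite between 0.021 and 0.055 m))) or (linear speed of stone4 above 0.5 m/s and ((x of stone4 in the frame of pan between -0.13 and 0.13 m and y of stone4 in the frame of pan between -0.14 and 0.14 m and z of stone4 in the frame of pan between -0.004 and 0.03 m) or (x of stone4 in the frame of tub between -0.13 and 0.13 m and y of stone4 in the frame of tub between -0.135 and 0.135 m and z of stone4 in the frame of tub between 0.096 and 0.13 m) or (x of stone4 in the frame of granite between -0.06 and 0.06 m and y of stone4 in the frame of granite between -0.08 and 0.08 m and z of stone4 in the frame of granite between 0.021 and 0.055 m))) or (linear speed of stone5 above 0.5 m/s and ((x of stone5 in the frame of pan between -0.13 and 0.13 m and y of stone5 in the frame of pan between -0.14 and 0.14 m and z of stone5 in the frame of pan between -0.004 and 0.03 m) or (x of stone5 in the frame of tub between -0.13 and 0.13 m and y of stone5 in the frame of tub between -0.135 and 0.135 m and z of stone5 in the frame of tub between 0.096 and 0.13 m) or (x of stone5 in the frame of granite between -0.06 and 0.06 m and y of stone5 in the frame of granite between -0.08 and 0.08 m and z of stone5 in the frame of granite between 0.021 and 0.055 m)))).
It fails at once if the robot pushes on the pan with more than 10 N (contact force between any of the fingers, the arm and pan above 10 N).
It fails at once if a green mark is touched (over 4 N) (contact force between anything else and mark_a above 4 N or contact force between anything else and mark_b above 4 N).
It also fails if it takes over 72 s, if anything falls off the work surface, if the arm or the gripper's body presses on something with over 40 N, if the wrist force passes 120 N, or if a joint passes its speed limit or range.

## Working session

There is one attempt and no reset: what is moved stays moved. The work goes in short steps, Python scripts to look and compute and a tool call to move; the robot and the scene stay as the last step left them, time stands still between calls to the robot, and variables do not carry over. Pictures are saved under pics/ and viewed, at most 10 in all, crops included, and the job is handed in when it is done.

Besides the shell and the picture viewer there is one more tool, called after "Request:" as a command line: name --pt "numbers of a row" for each row, then --argument value for the rest. drive_tool: Moves the arm, as the interface text tells. Its arguments: {"type":"object","properties":{"targets":{"type":"array","items":{"type":"array","items":{"type":"number"}}}},"required":["targets"]}

```bash
mkdir -p pics; python3 - <<'E'
from bench import arm
import cv2,numpy as np
s=arm.read_state();print(s)
for n in("side","top","wrist"):
    p=arm.camera_params(n);print(n,p)
    im=arm.get_image(n);cv2.imwrite(f"pics/{n}0.png",im)
a=cv2.imread("pics/side0.png");b=cv2.imread("pics/top0.png")
E
```

```text
{'clock': 0.0, 'joints': array([-1.06338033e+00,  3.85552663e-01,  6.63700456e-03, -5.07489080e-04,
       -1.19396828e+00, -2.58613992e-01]), 'joint_vel': array([ 0.00030626, -0.00036944,  0.00148683,  0.00018488, -0.00068977,
       -0.00057194]), 'joint_efforts': array([ 5.40593737e-04, -3.92287552e+01,  1.88405192e+01,  4.18646783e+00,
       -4.64760902e-03,  4.82206648e-07]), 'position': array([ 153.79337141, -605.19242603,  230.22702903]), 'ee_rot': array([-1.23987423e-01,  9.92283212e-01,  1.05631259e-03, -1.71334998e-04]), 'contact_force': array([0.19294064, 0.16445387, 0.00793548]), 'wrist_torque': array([-0.06090313, -0.01660671, -0.01298232]), 'grasp_force': 0.0, 'gripper_width': 85.40873544604017}
side {'fov_y': 52.48047794138768, 'cx': 279.47202603612476, 'cy': 214.01850845296278, 'rvec': array([ 0.32194209, -2.8482904 ,  1.05658586]), 'tvec': array([ 579.81011561,  173.14364636, 1044.4181637 ])}
top {'fov_y': 55.49412122284556, 'cx': 282.7514300819752, 'cy': 210.02780277759166, 'rvec': array([ 2.17093729, -2.19572592,  0.06787735]), 'tvec': array([  -4.75786575,  607.3398026 , 1203.92768736])}
wrist {'fov_y': 65.70646984690485, 'cx': 279.3602152628979, 'cy': 209.45524367801752, 'tool_from_camera': array([[ 4.97207253e-04, -9.62699683e-01, -2.70571751e-01,
         6.84971894e+01],
       [ 9.99999700e-01,  3.18148271e-04,  7.05638571e-04,
        -6.85032165e-01],
       [-5.93236094e-04, -2.70572021e-01,  9.62699553e-01,
        -1.43739464e+02],
       [ 0.00000000e+00,  0.00000000e+00,  0.00000000e+00,
         1.00000000e+00]])}
```

View pics/side0.png

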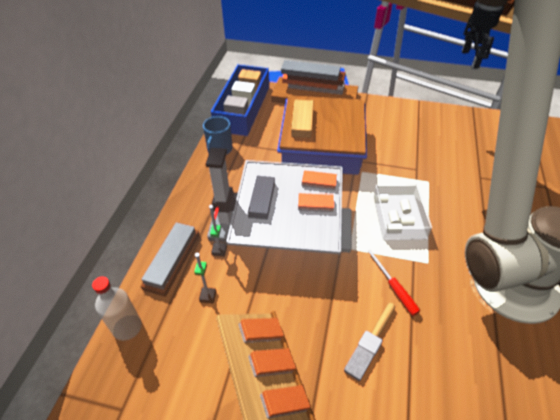

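View pics/top0.png

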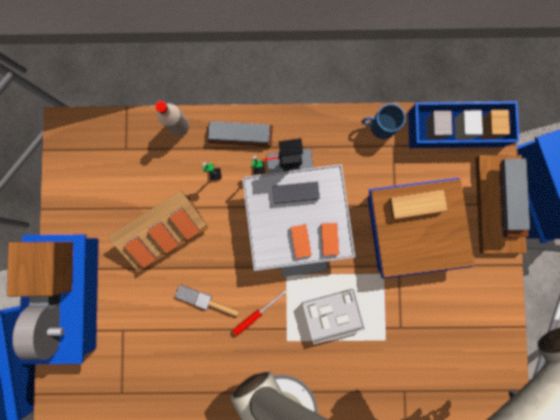

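The side view shows the pan (230-343, 162-250) with two stones and granite, two green marks near (215,229) and (200,267), and the rack at bottom. The top view shows +x up: rack left (155,232), pan centre (298,218), tub right (422,228), marks at (257,165) and (208,167).

```bash
cat >h.py <<'E'
import cv2,numpy as np
from bench import arm
from scipy.spatial.transform import Rotation as R
P={n:arm.camera_params(n) for n in("side","top","wrist")}
def ray(n,uv,st=None):
    p=P[n];f=210/np.tan(np.radians(p["fov_y"]/2));d=np.array([uv[0]-p["cx"],uv[1]-p["cy"]])/f
    if n=="wrist":
        r=np.hypot(*d);v=np.r_[d/r*np.sin(r),np.cos(r)];T=p["tool_from_camera"];Rt=R.from_quat(st["ee_rot"]).as_matrix()
        return Rt@T[:3,3]+st["position"],Rt@T[:3,:3]@v
    Rm=cv2.Rodrigues(p["rvec"])[0];return -Rm.T@p["tvec"],Rm.T@np.r_[d,1]
def plane(n,uv,z,st=None):
    o,d=ray(n,uv,st);return o+d*(z-o[2])/d[2]
def tri(a,b):
    o1,d1=a;o2,d2=b;d1=d1/np.linalg.norm(d1);d2=d2/np.linalg.norm(d2)
    s=np.linalg.lstsq(np.c_[d1,-d2],o2-o1,rcond=None)[0];p,q=o1+d1*s[0],o2+d2*s[1]
    return (p+q)/2,np.linalg.norm(p-q)
def blobs(im,lo,hi,amin):
    m=cv2.inRange(cv2.cvtColor(im,cv2.COLOR_BGR2HSV),np.array(lo),np.array(hi))
    cs=cv2.findContours(m,cv2.RETR_EXTERNAL,cv2.CHAIN_APPROX_NONE)[0]
    out=[]
    for c in cs:
        if cv2.contourArea(c)>=amin:
            r=cv2.minAreaRect(c);M=cv2.moments(c);out.append((np.array([M['m10']/M['m00'],M['m01']/M['m00']]),cv2.contourArea(c),r,cv2.boundingRect(c)))
    return out
E
python3 - <<'E'
from h import *
for n in("side","top"):
    im=cv2.imread(f"pics/{n}0.png")
    print(n,"red");[print(b[0].round(1),b[1],np.round(b[2][1],1),round(b[2][2])) for b in blobs(im,(2,170,140),(11,255,255),60)]
    print(n,"green");[print(b[0].round(1),b[1],b[3]) for b in blobs(im,(45,120,80),(80,255,255),8)]
a=cv2.imread("pics/side0.png")[170:320,150:350];b=cv2.imread("pics/top0.png")[130:280,190:390]
cv2.imwrite("pics/c.png",np.vstack([cv2.resize(x,None,fx=2*1.95,fy=1.95*2,interpolation=cv2.INTER_CUBIC)[:300 if 0 else 585] for x in(a,)]));cv2.imwrite("pics/d.png",cv2.resize(b,None,fx=3.9,fy=3.9,interpolation=cv2.INTER_CUBIC))
E
```

```text
side red
[285.9 399.5] 928.5 [24.7 43.7] 79
[272.5 360.2] 807.5 [22.6 42.4] 83
[261.5 328.1] 657.0 [19.8 40.8] 85
[100.5 283.6] 109.5 [12.  14.8] 45
[403.8 296. ] 419.5 [44.1 12.3] 55
side green
[200.2 268.3] 64.5 (195, 262, 11, 13)
[215.  230.3] 41.0 (211, 225, 10, 10)
top red
[246.3 322.7] 268.5 [ 9.6 34.4] 51
[139.6 252.7] 399.0 [30.  15.5] 48
[300.5 241.1] 344.0 [28.9 13.3] 81
[329.5 239. ] 350.0 [29.1 13.5] 86
[162.8 238.2] 390.5 [30.4 15.4] 49
[184.1 224.4] 383.0 [29.9 15.1] 52
top green
[208.9 167.4] 45.5 (203, 163, 11, 9)
[257.1 163.7] 49.5 (252, 160, 11, 8)
```

View pics/c.png

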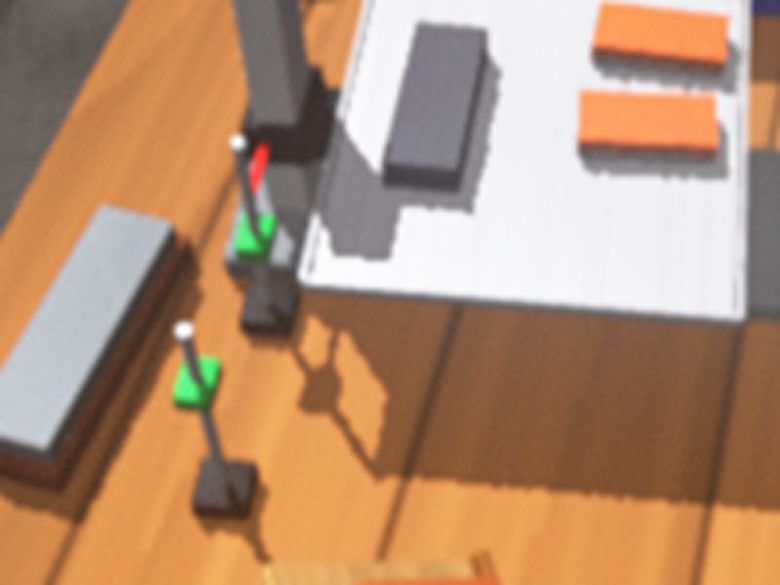

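View pics/d.png

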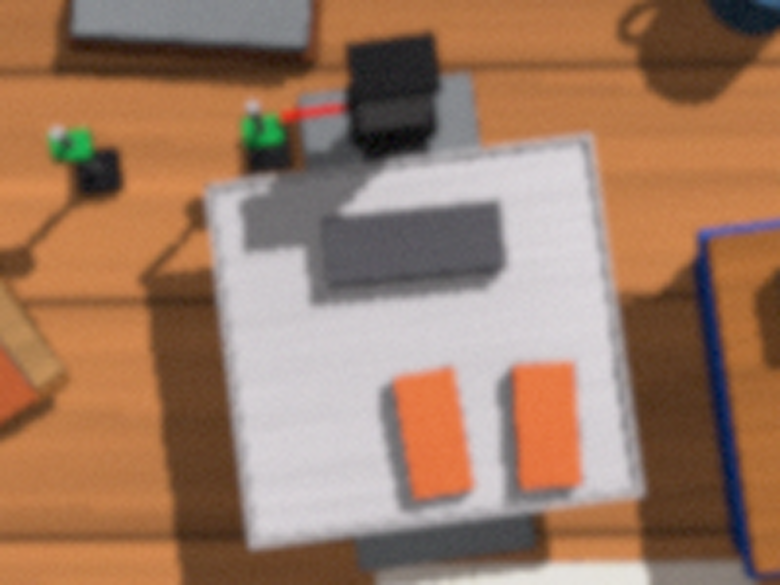

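The crops show that the post at the pointer is the low-set one (side 215,230), with the red pointer above its green block. The pan therefore rides high and stones must be added. Pan corners in the top crop: (208,185), (593,135), (642,497), (250,550).

```bash
python3 - <<'E'
from h import *
np.set_printoptions(precision=1,suppress=True)
t=lambda u,v:(190+u/3.9,130+v/3.9); s=lambda u,v:(150+u/3.9,170+v/3.9)
T=lambda a,b:tri(ray("side",a),ray("top",b))
print("marks",T((215,230.3),(257.1,163.7)),T((200.2,268.3),(208.9,167.4)))
print("rodtop",T(s(238,143),t(252,104)),T(s(183,330),t(58,131)))
print("pan corners",T(s(303,277),t(208,185)),T(s(743,318),t(250,550)))
print("pointer root",T(s(258,165),t(300,115)))
st=[]
for a,b in(((285.9,399.5),(139.6,252.7)),((272.5,360.2),(162.8,238.2)),((261.5,328.1),(184.1,224.4))):print("rack",T(a,b))
C=[plane("top",t(*c),113+4) for c in((208,185),(593,135),(642,497),(250,550))]
for z in(105,110,115,120,125,):
    c=[plane("top",t(*c),z) for c in((208,185),(593,135),(642,497),(250,550))]
    print(z,np.mean(c,0),*[np.linalg.norm(c[i]-c[i-1]) for i in range(4)])
c=np.array(c);e=c[0]+c[1]-c[2]-c[3];print("yaw",np.arctan2(e[1],e[0]))
for uv in((300.5,241.1),(329.5,239)):print(plane("top",uv,130))
# stone edges directions on rack
for b in blobs(cv2.imread("pics/top0.png"),(2,170,140),(11,255,255),300)+blobs(cv2.imread("pics/side0.png"),(2,170,140),(11,255,255),600):print(b[0],cv2.boxPoints(b[2]).round(1).tolist())
E
```

```text
marks (array([741.9,  62.2,  84.6]), np.float64(4.0436126404995285)) (array([726.3, 197. , 119.5]), np.float64(3.6977561109878425))
rodtop (array([742.6,  62.1, 172.6]), np.float64(0.37715070061571593)) (array([726.3, 197.5, 172.4]), np.float64(1.4703682577176715))
pan corners (array([697. , 100.3, 103.3]), np.float64(0.13821472873832202)) (array([430.9,  71.1, 102.6]), np.float64(3.2829636925913173))
pointer root (array([746.4,  31.5, 117.1]), np.float64(1.6016891026225295))
rack (array([485.1, 410.2,  67.2]), np.float64(3.658532606987857))
rack (array([527.3, 342.3,  67.8]), np.float64(4.59506724223834))
rack (array([566.9, 279.9,  67.1]), np.float64(3.88265617193705))
105 [580.3 -56.8 105. ] 268.80753579125303 286.2680004117065 267.4460267027647 286.9864304633373
110 [580.  -56.7 110. ] 267.62612983997246 285.0098559242312 266.27060456787956 285.7251284842535
115 [579.8 -56.5 115. ] 266.4447238886918 283.75171143675595 265.0951824329943 284.4638265051696
120 [579.5 -56.3 120. ] 265.2633179374113 282.49356694928065 263.919760298109 283.20252452608577
125 [579.3 -56.2 125. ] 264.081
[... 690 characters left out ...]
17578, 221.60000610351562], [178.60000610351562, 244.6999969482422], [166.89999389648438, 254.6999969482422]]
[184.1 224.4] [[169.10000610351562, 217.5], [181.0, 208.10000610351562], [199.5, 231.60000610351562], [187.60000610351562, 241.0]]
[285.9 399.5] [[262.5, 391.29998779296875], [305.29998779296875, 382.70001220703125], [310.20001220703125, 407.0], [267.29998779296875, 415.5]]
[272.5 360.2] [[250.5, 351.1000061035156], [292.6000061035156, 346.1000061035156], [295.29998779296875, 368.5], [253.1999969482422, 373.6000061035156]]
[261.5 328.1] [[240.8000030517578, 319.6000061035156], [281.3999938964844, 316.1000061035156], [283.20001220703125, 335.8999938964844], [242.5, 339.3999938964844]]
```

```bash
cat >>h.py <<'E'
def shift(x,y,z,yaw=None):
    """tool shift to TCP world x,y,z; yaw=deg of tool y axis in world (mod 180)"""
    s=arm.read_state();Rt=R.from_quat(s["ee_rot"]).as_matrix()
    d=Rt.T@(np.array([x,y,z])-s["position"]);a=np.degrees(np.arctan2(Rt[1,1],Rt[0,1]))
    r=0 if yaw is None else -((yaw-a+90)%180-90)
    print("shift",d.round(1),"roll",round(r,1),"yaw now",round(a,1),"pos",s["position"].round(1),"t",s["clock"])
E
python3 -c "
from h import *
shift(430,-200,260);shift(545,285,230,122)"
```

```text
shift [-367.5  324.9  -29. ] roll 0 yaw now 104.2 pos [ 153.8 -605.3  230.5] t 0.15
shift [-598.3  766.7    1.7] roll -17.8 yaw now 104.2 pos [ 153.8 -605.3  230.5] t 0.15
```

Request:
drive_tool --pt "-0.4 -368 325 -29 0" --pt "-0.4 -368 325 -29 0" --pt "-0.4 -368 325 -29 0" --pt "-0.4 -368 325 -29 0" --pt "-0.4 -368 325 -29 0" --pt "-0.4 -368 325 -29 0" --pt "-0.4 -368 325 -29 0" --pt "-0.4 -368 325 -29 0" --pt "-0.4 -368 325 -29 0" --pt "-0.4 -598 767 2 -18" --pt "-0.4 -598 767 2 -18" --pt "-0.4 -598 767 2 -18"

```text
clock: 1.35
position: [445.4, -87.8, 249.8]
ee_rot: [-0.279, 0.96, 0.0, 0.0]
contact_force: [1.4, -0.6, -0.3]
gripper_width: 60.1
grasp_force: 0.0
```

```bash
python3 -c "
from h import *
shift(545,285,230,122)"
```

```text
shift [-283.9  261.3   19.9] roll 0.4 yaw now 122.4 pos [445.4 -87.8 249.8] t 1.35
```

Request:
drive_tool --pt "-0.4 -275 240 20 0" --pt "-0.4 -275 240 20 0" --pt "-0.4 -275 240 20 0" --pt "-0.4 -275 240 20 0" --pt "-0.4 -275 240 20 0" --pt "-0.4 -275 240 20 0" --pt "-0.4 -275 240 20 0" --pt "-0.4 -275 240 20 0" --pt "-0.4 -275 240 20 0" --pt "-0.4 -275 240 20 0"

```text
clock: 2.35
position: [549.4, 259.3, 229.4]
ee_rot: [-0.278, 0.961, -0.0, -0.001]
contact_force: [0.7, 0.1, -0.7]
gripper_width: 60.0
grasp_force: 0.0
```

```bash
python3 - <<'E'
from h import *
st=arm.read_state();im=arm.get_image("wrist");cv2.imwrite("pics/w1.png",im)
shift(545,285,230,122)
for b in blobs(im,(2,150,120),(12,255,255),400):
    c=plane("wrist",b[0],70,st);q=np.array([plane("wrist",p,70,st)[:2] for p in cv2.boxPoints(b[2])])
    print(b[0].round(),b[1],c.round(1),q.round(0).tolist())
E
```

```text
shift [-10.2  24.5  -0.2] roll 0.2 yaw now 122.2 pos [549.4 258.8 229.8] t 2.4
[430. 217.] 3102.0 [485.4 406.1  70. ] [[467.0, 355.0], [437.0, 391.0], [504.0, 465.0], [534.0, 423.0]]
[360. 215.] 3546.5 [525.7 339.   70. ] [[504.0, 293.0], [478.0, 329.0], [552.0, 393.0], [579.0, 352.0]]
[286. 218.] 3954.0 [566.8 277.8  70. ] [[541.0, 235.0], [517.0, 272.0], [594.0, 324.0], [619.0, 284.0]]
[19. 26.] 1302.5 [ 536.8 -113.9   70. ] [[575.0, -139.0], [501.0, -151.0], [498.0, -97.0], [568.0, -85.0]]
```

View pics/w1.png

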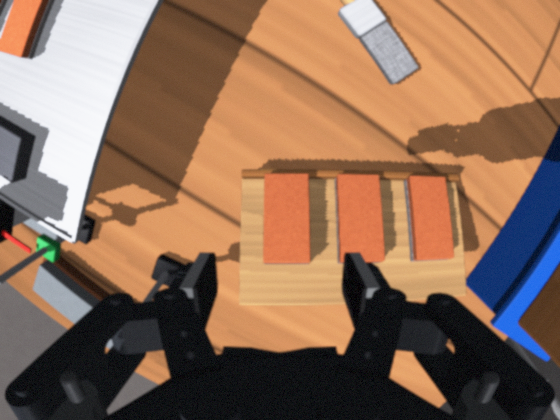

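The view shows the rack with three stones; the nearest is at pixel (286,218), square with the tool. The scale's mark and pointer are at left.

```bash
python3 -c "
from h import *
shift(578,285,59,122)"
```

```text
shift [-38.3   6.9 170.8] roll 0.2 yaw now 122.2 pos [549.4 258.8 229.8] t 2.4
```

Request:
drive_tool --pt "-0.4 -38 7 30 0" --pt "-0.4 -38 7 80 0" --pt "-0.4 -38 7 120 0" --pt "-0.4 -38 7 145 0" --pt "-0.4 -38 7 160 0" --pt "-0.4 -38 7 171 0" --pt "-0.4 -38 7 171 0" --pt "0.3 -38 7 171 0" --pt "0.3 -38 7 171 0" --pt "0.3 -38 7 171 0" --pt "0.3 -38 7 171 0" --pt "0.3 -38 7 171 0"

```text
clock: 3.6
position: [579.1, 286.4, 60.7]
ee_rot: [-0.278, 0.961, 0.0, 0.001]
contact_force: [-0.3, -1.9, 5.3]
gripper_width: 43.6
grasp_force: 63.4
```

Request:
drive_tool --pt "0.3 0 0 -10 0" --pt "0.3 0 0 -30 0" --pt "0.3 0 0 -60 0" --pt "0.3 0 0 -60 0" --pt "0.3 0 0 -60 0"

```text
clock: 4.1
position: [578.1, 286.4, 119.4]
ee_rot: [-0.278, 0.961, 0.001, 0.0]
contact_force: [0.1, 0.1, -2.2]
gripper_width: 43.4
grasp_force: 62.6
```

```bash
python3 - <<'E'
from h import *
for uv in((180,290),(200,295),(238,312),(212,283),(112,235),(170,195),(207,225),(140,270)):print(uv,plane("top",uv,20).round())
st=arm.read_state();im=arm.get_image("wrist");cv2.imwrite("pics/w2.png",im)
shift(460,180,100);print(st["gripper_width"],st["contact_force"])
E
```

```text
(180, 290) [368. 303.  20.]
(200, 295) [352. 242.  20.]
(238, 312) [300. 127.  20.]
(212, 283) [388. 206.  20.]
(112, 235) [537. 513.  20.]
(170, 195) [658. 336.  20.]
(207, 225) [564. 221.  20.]
(140, 270) [429. 425.  20.]
shift [155.9 -26.9  18.4] roll 0 yaw now 122.2 pos [577.5 285.9 118.3] t 4.15
43.41974904173791 [ 0.08079973  0.09956913 -2.15203151]
```

View pics/w2.png

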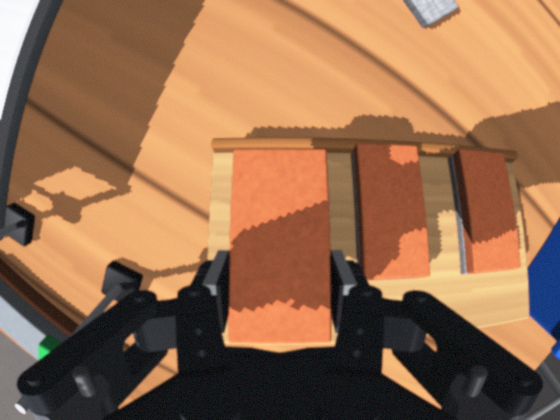

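The stone hangs squarely in the grip, tilted, low end toward the robot; the bench beside the rack is clear.

Request:
drive_tool --pt "0.3 50 -9 0 0" --pt "0.3 100 -18 10 0" --pt "0.3 140 -25 30 0" --pt "0.3 156 -27 55 0" --pt "0.3 156 -27 75 0" --pt "0.3 156 -27 82 0" --pt "0.3 156 -27 88 0" --pt "0.3 156 -27 92 0" --pt "0.3 156 -27 95 0" --pt "0.3 156 -27 95 0"

```text
clock: 5.15
position: [463.6, 182.1, 26.0]
ee_rot: [-0.279, 0.96, 0.001, 0.003]
contact_force: [0.8, 1.0, 8.7]
gripper_width: 43.7
grasp_force: 64.2
```

Request:
drive_tool --pt "0.3 0 0 3 0" --pt "0.3 0 0 6 0" --pt "0.3 0 0 9 0" --pt "0.3 0 0 11 0" --pt "0.3 0 0 11 0"

```text
clock: 5.65
position: [468.7, 185.6, 17.5]
ee_rot: [-0.28, 0.96, 0.002, 0.009]
contact_force: [7.6, 2.5, 13.3]
gripper_width: 43.8
grasp_force: 65.8
```

Request:
drive_tool --pt "0.3 -3 0 4 0" --pt "0.3 -5 0 8 0" --pt "0.3 -6 0 11 0" --pt "0.3 -6 0 11 0"

```text
clock: 6.05
position: [473.3, 188.6, 5.8]
ee_rot: [-0.28, 0.96, 0.002, 0.008]
contact_force: [5.9, 2.4, 10.6]
gripper_width: 43.6
grasp_force: 67.0
```

```bash
python3 - <<'E'
from h import *
st=arm.read_state();im=arm.get_image("wrist");cv2.imwrite("pics/w3.png",im)
print(st["position"],st["contact_force"])
E
```

```text
[473.3440502  188.6409215    5.82652663] [ 5.93198416  2.37210085 10.57861176]
```

View pics/w3.png

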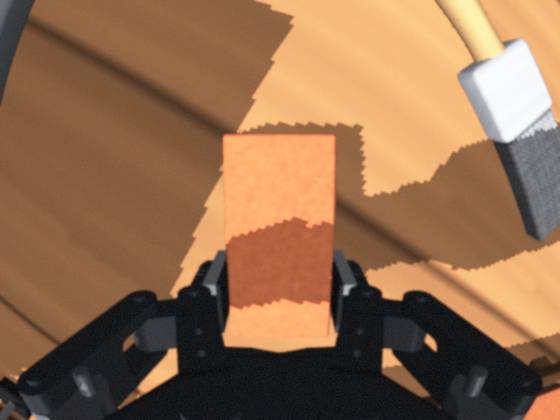

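The stone now looks rectangular (row 135-335) and nearly flat. I'll release and regrasp it.

Request:
drive_tool --pt "0.3 -6 0 3 0" --pt "0.3 -6 0 3 0" --pt "-0.25 -6 0 0 0" --pt "-0.25 -6 0 0 0" --pt "-0.25 -6 0 0 0" --pt "-0.25 -6 0 2 0" --pt "0.3 -6 0 3 0" --pt "0.3 -6 0 3 0" --pt "0.3 -6 0 3 0" --pt "0.3 -6 0 3 0"

```text
clock: 7.1
position: [470.8, 186.3, -0.9]
ee_rot: [-0.278, 0.961, -0.0, -0.0]
contact_force: [-1.3, -0.6, 4.8]
gripper_width: 43.8
grasp_force: 61.1
```

```bash
python3 -c "
from h import *
shift(511,22,150,96.3);shift(511,22,93,96.3)"
```

```text
shift [  53.8 -160.4 -150.9] roll 26.0 yaw now 122.3 pos [470.8 186.3  -0.9] t 7.1
shift [  53.8 -160.4  -93.9] roll 26.0 yaw now 122.3 pos [470.8 186.3  -0.9] t 7.1
```

Request:
drive_tool --pt "0.3 0 0 -10 0" --pt "0.3 0 0 -45 0" --pt "0.3 0 0 -90 0" --pt "0.3 0 0 -130 0" --pt "0.3 10 -30 -155 6" --pt "0.3 22 -65 -155 13" --pt "0.3 34 -100 -155 20" --pt "0.3 45 -135 -155 26" --pt "0.3 54 -160 -155 26" --pt "0.3 54 -160 -155 26" --pt "0.3 54 -160 -155 26"

```text
clock: 8.2
position: [510.3, 21.7, 153.7]
ee_rot: [-0.054, 0.999, 0.0, -0.0]
contact_force: [-0.4, 0.3, -2.0]
gripper_width: 43.6
grasp_force: 61.6
```

```bash
python3 - <<'E'
from h import *
st=arm.read_state();im=arm.get_image("wrist");cv2.imwrite("pics/w4.png",im)
shift(511,22,92,96.3)
for b in blobs(im,(2,150,120),(12,255,255),300): print(b[0].round(),b[1],b[3],plane("wrist",b[0],122,st).round(),[plane("wrist",p,122,st)[:2].round().tolist() for p in cv2.boxPoints(b[2])])
E
```

```text
shift [-0.7 -0.4 61.8] roll -0.1 yaw now 96.2 pos [510.3  22.3 153.8] t 8.25
[553. 244.] 578.5 (540, 219, 20, 64) [496. 234. 122.] [[478.0, 209.0], [476.0, 233.0], [529.0, 263.0], [529.0, 235.0]]
[ 45. 219.] 4877.0 (16, 160, 60, 123) [ 515. -141.  122.] [[477.0, -169.0], [471.0, -125.0], [560.0, -120.0], [576.0, -168.0]]
[143. 224.] 8160.5 (102, 156, 83, 139) [509. -61. 122.] [[474.0, -91.0], [466.0, -48.0], [553.0, -35.0], [569.0, -82.0]]
[280. 241.] 20011.5 (223, 147, 114, 195) [510.  21. 122.] [[460.0, -15.0], [453.0, 46.0], [580.0, 68.0], [588.0, -9.0]]
```

View pics/w4.png

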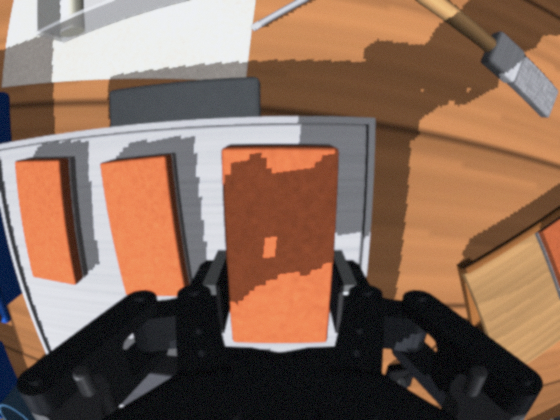

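The held stone is aligned over the free place, with a clear gap to both the neighbour (143,224) and the lip (column 370).

Request:
drive_tool --pt "0.3 0 0 15 0" --pt "0.3 0 0 30 0" --pt "0.3 0 0 40 0" --pt "0.3 0 0 46 0" --pt "0.3 0 0 50 0" --pt "0.3 0 0 54 0" --pt "0.3 0 0 58 0" --pt "0.3 0 0 61 0" --pt "0.3 0 0 61 0" --pt "0.3 0 0 61 0"

```text
clock: 9.25
position: [510.7, 22.3, 93.0]
ee_rot: [-0.055, 0.999, 0.0, 0.0]
contact_force: [0.1, 1.3, -0.0]
gripper_width: 44.0
grasp_force: 61.8
```

Request:
drive_tool --pt "-0.05 0 0 0 0" --pt "-0.2 0 0 0 0" --pt "-0.25 0 0 0 0" --pt "-0.25 0 0 0 0" --pt "-0.25 0 0 -10 0" --pt "-0.25 0 0 -30 0" --pt "-0.25 0 0 -70 0" --pt "-0.25 0 0 -110 0" --pt "-0.25 0 0 -140 0" --pt "-0.25 0 0 -140 0"

```text
clock: 10.25
position: [513.4, 22.8, 238.9]
ee_rot: [-0.055, 0.998, 0.001, 0.006]
contact_force: [0.3, 0.9, 0.3]
gripper_width: 53.3
grasp_force: 0.0
```

```bash
python3 - <<'E'
from h import *
st=arm.read_state();s=arm.get_image("side");t=arm.get_image("top");w=arm.get_image("wrist")
for n,i in zip("stw",(s,t,w)):cv2.imwrite(f"pics/{n}5.png",i)
shift(519,294,150,122)
c=cv2.resize(s[150:300,160:360],None,fx=2.6,fy=2.6,interpolation=cv2.INTER_CUBIC)
cv2.imwrite("pics/m5.png",np.vstack([c[:,:],cv2.resize(t[140:200,220:340],(520,260))[:200]])[:600])
E
```

```text
shift [-38.5 269.1  82.9] roll -25.8 yaw now 96.2 pos [510.   22.2 232.8] t 10.4
```

View pics/m5.png

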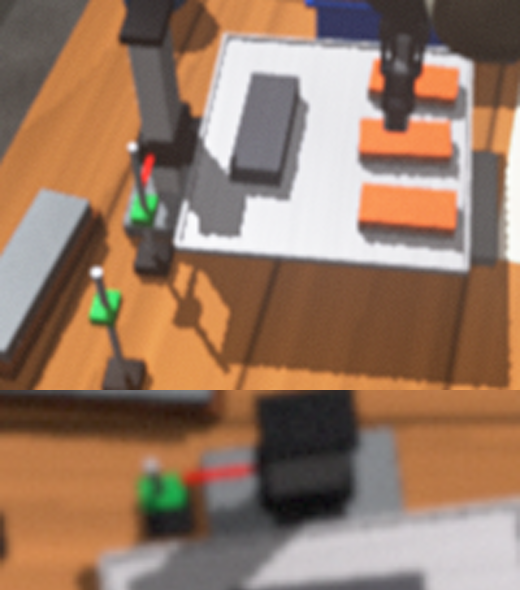

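The placed stone lies flat beside the others; the pointer is still above the green block of the post in use. I'll measure the difference numerically.

```bash
cat > m.py <<'E'
from h import *
import sys
np.set_printoptions(precision=1,suppress=True)
k=sys.argv[1]
def pts(n,roi,f):
    im=cv2.imread(f"pics/{n}{k}.png");x0,y0,x1,y1=roi
    c=cv2.resize(im[y0:y1,x0:x1],None,fx=4,fy=4,interpolation=cv2.INTER_CUBIC).astype(int);B,G,Rr=c[...,0],c[...,1],c[...,2]
    m=(Rr-np.maximum(B,G)>80)&(abs(G-B)<40) if f=="r" else (G-np.maximum(B,Rr)>60)
    n_,l,s,ce=cv2.connectedComponentsWithStats(m.astype(np.uint8));i=1+np.argmax(s[1:,4]);y,x=np.where(l==i)
    return np.c_[(x+.5)/4-.5+x0,(y+.5)/4-.5+y0]
sr=pts("s" if k!="0" else "side",(200,190,235,240),"r");tr=pts("t" if k!="0" else "top",(250,145,295,175),"r")
sg=pts("s" if k!="0" else "side",(205,215,228,245),"g");tg=pts("t" if k!="0" else "top",(245,150,268,175),"g")
print("side red rows",sr[:,1].min(),sr[:,1].max(),"green",sg.min(0),sg.max(0),"mean",sg.mean(0)); print("top red",tr.min(0),tr.max(0),"green",tg.min(0),tg.max(0))
# side pointer tip = lowest row end; top tip = leftmost end
ts=sr[sr[:,1]>sr[:,1].max()-1].mean(0);tt=tr[tr[:,0]<tr[:,0].min()+1].mean(0)
print("tip",tri(ray("side",ts),ray("top",tt)))
# pointer centre-line: fit top line to vertical plane, intersect with side centroid ray
a=plane("top",tr[tr[:,0]<tr[:,0].min()+4].mean(0),0);c=ray("top",(0,0))[0];b=plane("top",tr[tr[:,0]>tr[:,0].max()-4].mean(0),0)
nrm=np.cross(a-c,b-c);o,d=ray("side",sr.mean(0));print("pointer by plane",o+d*np.dot(nrm,c-o)/np.dot(nrm,d))
# mark: top face/bottom edges by side ray at known x,y
xy=np.array([742,62.2])
for v in(sg[:,1].min(),sg[:,1].mean(),sg[:,1].max()):
    o,d=ray("side",(sg[:,0].mean(),v));s=np.dot(xy-o[:2],d[:2])/np.dot(d[:2],d[:2]);print("mark z",(o+s*d))
E
sed -i 's/"s" if k!="0" else "side"/"s" if k!="0" else "side"/' m.py; python3 m.py 0; python3 m.py 5
python3 - <<'E'
from h import *
for k in("0","5"):
  A=blobs(cv2.imread(f"pics/{'side' if k=='0' else 's5'}{'0' if k=='0' else ''}.png"),(2,130,120),(16,255,255),150);B=blobs(cv2.imread(f"pics/{'top0' if k=='0' else 't5'}.png"),(2,150,120),(12,255,255),150)
  for a in A:
    if 280<a[0][0]<345 and 165<a[0][1]<240:
      for b in B:
        if 260<b[0][0]<345:
          p,e=tri(ray("side",a[0]),ray("top",b[0]))
          if e<12:print(k,a[0].round(1),a[1],b[0].round(1),b[1],p.round(1),e.round(1))
E
```

```text
side red rows 206.625 218.625 green [210.1 224.9] [219.9 234.4] mean [214.8 229.9]
top red [262.1 156.4] [277.1 160.9] green [255.6 159.6] [261.9 166.4]
tip (array([747.8,  44.1, 109.1]), np.float64(0.28983357750322564))
pointer by plane [746.2  35.6 122.6]
mark z [741.8  62.1 106.1]
mark z [743.8  63.1  87.2]
mark z [745.7  64.1  70. ]
side red rows 208.875 220.375 green [210.1 225.9] [216.9 234.4] mean [213.  231.1]
top red [262.1 157.1] [277.1 161.1] green [255.4 159.6] [261.9 166.4]
tip (array([747.8,  44.4, 103. ]), np.float64(0.7562393000678556))
pointer by plane [747.9  31.7 109.9]
mark z [746.   64.3 103.7]
mark z [748.2  65.5  84. ]
mark z [749.6  66.2  71.5]
0 [315.9 200.8] 405.5 [300.5 240.9] 394.0 [513.6 -61.2 116.1] 1.3
0 [315.9 200.8] 405.5 [329.4 239. ] 405.0 [ 520.7 -153.    16.5] 7.5
0 [319.3 178.5] 353.5 [300.5 240.9] 394.0 [512.  -58.4 198. ] 3.4
0 [319.3 178.5] 353.5 [329.4 239. ] 405.0 [ 518.4 -142.5  115.8] 1.7
5 [316.7 229.7] 485.0 [301.  241.1] 349.0 [508.7 -67.6  -6.4] 5.1
5 [316.7 229.7] 485.0 [329.  238.9] 395.0 [ 516.5 -168.4 -131.8] 0.6
5 [315.9 203.7] 381.0 [301.  241.1] 349.0 [513.1 -62.9 103.5] 1.6
5 [315.9 203.7] 381.0 [329.  238.9] 395.0 [ 520.6 -153.2    4.2] 6.5
```

```bash
python3 -c "
from h import *
shift(690,75,205,96.2)"
```

```text
shift [-184.7   32.9   27.7] roll 0.0 yaw now 96.2 pos [510.   22.2 232.8] t 10.4
```

Request:
drive_tool --pt "-0.25 -45 20 0 0" --pt "-0.25 -90 33 10 0" --pt "-0.25 -135 33 28 0" --pt "-0.25 -170 33 28 0" --pt "-0.25 -185 33 28 0" --pt "-0.25 -185 33 28 0" --pt "-0.25 -185 33 28 0" --pt "-0.25 -185 33 28 0"

```text
clock: 11.2
position: [689.9, 75.1, 204.5]
ee_rot: [-0.055, 0.999, -0.0, -0.001]
contact_force: [-0.6, -0.1, 0.1]
gripper_width: 53.2
grasp_force: 0.0
```

```bash
python3 - <<'E'
from h import *
import pickle
st=arm.read_state();w=arm.get_image("wrist");cv2.imwrite("pics/wA.png",w);pickle.dump(st,open("A.pkl","wb"))
s=arm.get_image("side");cv2.imwrite("pics/s6.png",s);t=arm.get_image("top");cv2.imwrite("pics/t6.png",t)
shift(690,185,215,96.2)
for b in blobs(w,(45,120,60),(80,255,255),20):print("green",b[0],b[1],b[3])
E
```

```text
shift [-11.7 109.2  -9.4] roll 0.1 yaw now 96.3 pos [690.3  75.2 205.6] t 11.35
green [421.49269889 273.16792548] 662.0 (405, 260, 37, 30)
green [258.21118012 259.30434783] 644.0 (241, 247, 35, 27)
```

Request:
drive_tool --pt "-0.25 5 45 -10 0" --pt "-0.25 15 90 -10 0" --pt "-0.25 25 113 -10 0" --pt "-0.25 25 113 -10 0" --pt "-0.25 25 113 -10 0" --pt "-0.25 25 113 -10 0"

```text
clock: 11.95
position: [653.9, 184.0, 215.3]
ee_rot: [-0.054, 0.999, 0.0, 0.0]
contact_force: [0.7, 0.5, 0.5]
gripper_width: 53.5
grasp_force: 0.0
```

```bash
python3 - <<'E'
from h import *
import pickle
st=arm.read_state();w=arm.get_image("wrist");cv2.imwrite("pics/wB.png",w);pickle.dump(st,open("B.pkl","wb"))
A=cv2.imread("pics/wA.png");print(st["position"])
for b in blobs(w,(45,120,60),(80,255,255),20):print("green",b[0],b[1],b[3])
g=[b for b in blobs(w,(45,120,60),(80,255,255),20)];m=min(g,key=lambda b:b[0][0])[0].astype(int)
def crop(i,c):
    x,y=max(c[0]-45,0),c[1]-70
    print("crop",x,y);return cv2.resize(i[y:y+100,x:x+133],(400*133//100*3//4,400*3//4)) if 0 else cv2.resize(i[y:y+100,x:x+133],(798//2*2//1 if 0 else 399,300),interpolation=cv2.INTER_CUBIC)
a,b=crop(A,(258,259)),crop(w,m)
s6,t6=cv2.imread("pics/s6.png"),cv2.imread("pics/t6.png")
cv2.imwrite("pics/AB.png",np.vstack([np.hstack([a,b]),np.hstack([cv2.resize(s6[190:260,195:288],(399,300),interpolation=cv2.INTER_CUBIC),cv2.resize(t6[140:182,240:296],(399,300),interpolation=cv2.INTER_CUBIC)])]))
E
```

```text
[653.87924953 184.04657025 215.28903288]
green [286.56160188 298.03510012] 707.5 (269, 284, 37, 29)
green [148.45824561 273.53122807] 475.0 (133, 263, 31, 24)
crop 213 189
crop 103 203
```

View pics/AB.png

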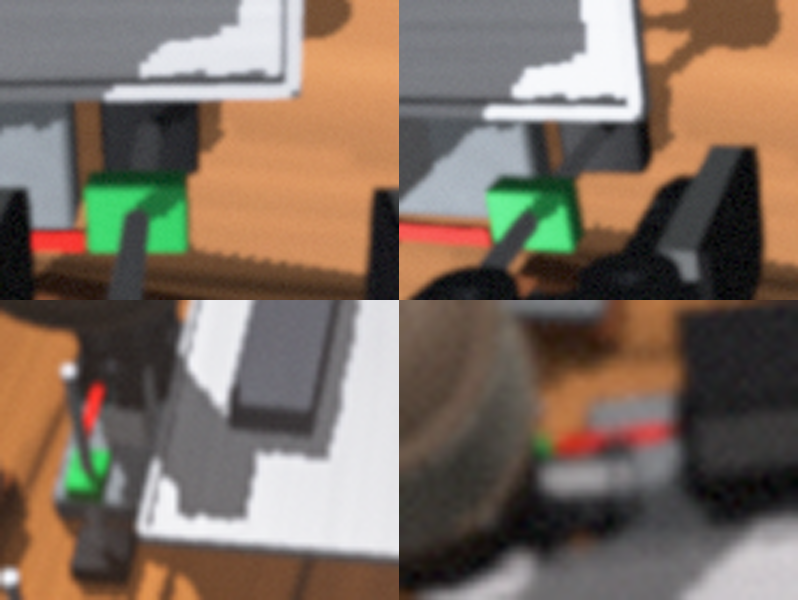

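Views A and B (top row) show the mark's green top face at A crop (88,187)-(187,253) and B crop (89,190)-(179,250), with the pointer ending at its left edge. The pan's lip corner is at A (299,94) and B (241,119).

```bash
cat > ab.py <<'E'
from h import *
import pickle
np.set_printoptions(precision=1,suppress=True)
A,B=(pickle.load(open(f"{k}.pkl","rb")) for k in"AB")
a=lambda u,v:ray("wrist",(213+u/3-.3,189+v/3-.3),A);b=lambda u,v:ray("wrist",(103+u/3-.3,203+v/3-.3),B)
for n,p,q in(("lip corner",(299,94),(241,119)),("inner lip corner",(281,80),(226,102)),("mark nearL",(88,187),(89,192)),("mark nearR",(188,178),(175,181)),("mark farR",(187,253),(179,250)),("mark farL",(86,253),(93,243)),("pointer tip",(85,241),(93,236)),("ptr near edge",(85,231),(92,226)),("ptr far",(85,250),(94,247))):
    print(n,*tri(a(*p),b(*q)))
E
python3 ab.py
```

```text
lip corner [697.9 102.4  98.3] 0.7434599551494189
inner lip corner [694.6  97.1  96. ] 0.38756735564978195
mark nearL [734.2  47.2  91.3] 0.5124144540192909
mark nearR [730.5  75.4  83.2] 1.3184588537103334
mark farR [753.   77.6  88.3] 0.46014099482974075
mark farL [753.6  47.9  92.9] 1.4437673441909145
pointer tip [751.1  47.4  91.3] 0.24311893851734195
ptr near edge [747.9  47.1  90.8] 0.6989447008738733
ptr far [754.3  47.8  92.2] 0.8412466603725667
```

The pointer tip and lip put the pan at about 91 mm. The mark's top face is at about 89-90, so its centre is near 83 and the pan is about 8 mm too high: one more stone is needed. I'll stack it on the stone just placed.

```bash
python3 -c "
from h import *
shift(537,346,180,122.2);shift(537,346,59,122.2)"
```

```text
shift [ 98.9 173.9  35.1] roll -26.0 yaw now 96.2 pos [654.  183.8 215.1] t 12.0
shift [ 98.9 173.9 156.1] roll -26.0 yaw now 96.2 pos [654.  183.8 215.1] t 12.0
```

Request:
drive_tool --pt "-0.4 20 35 0 -5" --pt "-0.4 40 75 0 -12" --pt "-0.4 62 115 20 -18" --pt "-0.4 85 150 35 -26" --pt "-0.4 99 174 35 -26" --pt "-0.4 99 174 35 -26" --pt "-0.4 99 174 35 -26" --pt "-0.4 99 174 35 -26"

```text
clock: 12.8
position: [537.4, 345.9, 180.2]
ee_rot: [-0.277, 0.961, 0.0, 0.0]
contact_force: [0.2, 0.6, -0.0]
gripper_width: 60.0
grasp_force: 0.0
```

```bash
python3 - <<'E'
from h import *
st=arm.read_state();im=arm.get_image("wrist");cv2.imwrite("pics/w7.png",im);shift(537,346,59,122.2)
for b in blobs(im,(2,150,90),(12,255,255),400):
    q=np.array([plane("wrist",p,70,st)[:2] for p in cv2.boxPoints(b[2])])
    print(b[0].round(),b[1],b[2],b[3],plane("wrist",b[0],70,st).round(1))
E
```

```text
shift [  0.3   0.4 121.1] roll -0.1 yaw now 122.1 pos [537.4 345.8 180.1] t 12.85
[376. 194.] 5316.5 ((376.4462890625, 192.4287872314453), (108.8319320678711, 53.75117492675781), 85.69552612304688) (346, 140, 61, 107) [486.2 407.6  70. ]
[281. 194.] 5874.5 ((280.9897766113281, 192.99000549316406), (108.49952697753906, 57.027400970458984), 89.42127990722656) (252, 139, 59, 109) [528.2 341.1  70. ]
```

Request:
drive_tool --pt "-0.4 -2 0 40 0" --pt "-0.4 -2 0 80 0" --pt "-0.4 -2 0 105 0" --pt "-0.4 -2 0 120 0" --pt "-0.4 -2 0 120 0" --pt "0.3 -2 0 120 0" --pt "0.3 -2 0 120 0" --pt "0.3 -2 0 120 0" --pt "0.3 -2 0 120 0" --pt "0.3 -2 0 108 0" --pt "0.3 -2 0 80 0" --pt "0.3 -2 0 60 0"

```text
clock: 14.05
position: [538.5, 348.4, 122.1]
ee_rot: [-0.278, 0.961, 0.0, 0.001]
contact_force: [-0.3, 1.1, -0.3]
gripper_width: 43.8
grasp_force: 63.0
```

```bash
python3 -c "
from h import *
shift(460,180,100)"
```

```text
shift [ 156.3 -100.5   21.9] roll 0 yaw now 122.3 pos [538.5 348.4 122.1] t 14.05
```

Request:
drive_tool --pt "0.3 35 -22 0 0" --pt "0.3 75 -48 0 0" --pt "0.3 115 -74 10 0" --pt "0.3 150 -97 35 0" --pt "0.3 156 -101 60 0" --pt "0.3 156 -101 78 0" --pt "0.3 156 -101 86 0" --pt "0.3 156 -101 91 0" --pt "0.3 156 -101 95 0" --pt "0.3 156 -101 98 0" --pt "0.3 156 -101 98 0"

```text
clock: 15.15
position: [464.0, 182.5, 25.2]
ee_rot: [-0.279, 0.96, 0.001, 0.005]
contact_force: [1.6, 1.0, 9.1]
gripper_width: 43.6
grasp_force: 65.0
```

Request:
drive_tool --pt "0.3 0 0 3 0" --pt "0.3 -2 0 6 0" --pt "0.3 -4 0 10 0" --pt "0.3 -6 0 14 0" --pt "0.3 -8 0 18 0" --pt "0.3 -9 0 21 0" --pt "0.3 -9 0 21 0"

```text
clock: 15.85
position: [474.0, 189.0, 4.8]
ee_rot: [-0.28, 0.96, 0.002, 0.007]
contact_force: [5.9, 2.3, 8.5]
gripper_width: 43.5
grasp_force: 67.5
```

Request:
drive_tool --pt "0.3 -6 0 3 0" --pt "0.3 -6 0 3 0" --pt "-0.25 -6 0 0 0" --pt "-0.25 -6 0 0 0" --pt "-0.25 -6 0 0 0" --pt "-0.25 -6 0 2 0" --pt "0.3 -6 0 3 0" --pt "0.3 -6 0 3 0" --pt "0.3 -6 0 3 0" --pt "0.3 -6 0 3 0"

```text
clock: 16.85
position: [472.8, 187.5, -1.8]
ee_rot: [-0.278, 0.961, -0.0, -0.0]
contact_force: [-1.9, 0.1, 5.3]
gripper_width: 44.0
grasp_force: 61.8
```

```bash
python3 -c "
from h import *
shift(511,22,155,96.3)
im=arm.get_image('wrist')
for b in blobs(im,(2,150,90),(12,255,255),4000):print(b[2],b[3])
for b in blobs(cv2.imread('pics/w4.png'),(2,150,90),(12,255,255),14000):print(b[2],b[3])"
```

```text
shift [  56.1 -160.4 -156.7] roll 26.0 yaw now 122.3 pos [472.8 187.5  -1.8] t 16.85
((279.5, 240.0), (196.0, 119.0), 90.0) (220, 142, 120, 197)
((279.5, 243.5), (195.0, 113.0), 90.0) (223, 146, 114, 196)
```

Request:
drive_tool --pt "0.3 0 0 -10 0" --pt "0.3 0 0 -45 0" --pt "0.3 0 0 -90 0" --pt "0.3 0 0 -130 0" --pt "0.3 10 -30 -165 6" --pt "0.3 22 -65 -170 13" --pt "0.3 34 -100 -170 20" --pt "0.3 45 -135 -170 26" --pt "0.3 56 -160 -170 26" --pt "0.3 56 -160 -160 26" --pt "0.3 56 -160 -155 26" --pt "0.3 56 -160 -155 26"

```text
clock: 18.1
position: [509.8, 22.5, 151.8]
ee_rot: [-0.055, 0.999, -0.0, -0.001]
contact_force: [-0.1, 0.5, -1.9]
gripper_width: 43.6
grasp_force: 61.7
```

```bash
python3 -c "
from h import *
shift(511,22,101,96.3);print(arm.read_state()['contact_force'])"
```

```text
shift [-1.3 -0.6 50.8] roll -0.0 yaw now 96.3 pos [509.8  22.5 151.8] t 18.1
[-0.12803838  0.46176244 -1.93165976]
```

Request:
drive_tool --pt "0.3 -1 0 15 0" --pt "0.3 -1 0 27 0" --pt "0.3 -1 0 34 0" --pt "0.3 -1 0 38 0" --pt "0.3 -1 0 42 0" --pt "0.3 -1 0 46 0" --pt "0.3 -1 0 49 0" --pt "0.3 -1 0 50 0" --pt "0.3 -1 0 50 0" --pt "0.3 -1 0 50 0" --pt "0.3 -1 0 50 0"

```text
clock: 19.2
position: [511.9, 22.4, 103.1]
ee_rot: [-0.055, 0.999, 0.0, 0.0]
contact_force: [0.1, 0.3, -0.9]
gripper_width: 43.6
grasp_force: 61.9
```

Force is partly relieved (-1.9 to -0.9). I'll go 3 mm lower, then release.

Request:
drive_tool --pt "0.3 0 0 2 0" --pt "0.3 0 0 4 0" --pt "0.3 0 0 4 0" --pt "0.3 0 0 4 0" --pt "0.3 0 0 4 0"

```text
clock: 19.7
position: [511.8, 22.3, 98.9]
ee_rot: [-0.055, 0.999, -0.0, 0.0]
contact_force: [0.3, 0.2, -0.3]
gripper_width: 43.7
grasp_force: 61.9
```

Request:
drive_tool --pt "-0.05 0 0 0 0" --pt "-0.2 0 0 0 0" --pt "-0.25 0 0 0 0" --pt "-0.25 0 0 0 0" --pt "-0.25 0 0 -10 0" --pt "-0.25 0 0 -30 0" --pt "-0.25 0 0 -70 0" --pt "-0.25 0 0 -105 0" --pt "-0.25 -40 10 -105 0" --pt "-0.25 -90 25 -105 0" --pt "-0.25 -135 33 -105 0" --pt "-0.25 -170 33 -105 0"

```text
clock: 20.9
position: [679.4, 75.0, 204.6]
ee_rot: [-0.055, 0.998, 0.0, 0.001]
contact_force: [0.8, 0.8, 0.7]
gripper_width: 53.4
grasp_force: 0.0
```

```bash
python3 -c "
from h import *
shift(690,75,205,96.3)
t=arm.get_image('top');cv2.imwrite('pics/t8.png',t);s=arm.get_image('side');cv2.imwrite('pics/s8.png',s)
for n,i in(('t',t),('s',s)):
  for b in blobs(i,(2,130,100),(16,255,255),150):
    if 250<b[0][0]<350 and 165<b[0][1]<260:print(n,b[0].round(1),b[1],np.round(b[2][1],1))"
```

```text
shift [-10.5  -1.2  -0.4] roll 0.0 yaw now 96.3 pos [679.4  75.  204.6] t 20.9
t [270.8 247.7] 431.5 [31.4 15.2]
t [300.3 240.9] 409.0 [30.5 14.9]
t [328.8 238.9] 414.5 [30.6 15. ]
s [317.3 226.3] 541.5 [36.7 16.4]
s [315.3 205.7] 412.5 [34.2 13.7]
s [318.9 183.4] 369.5 [33.1 12.8]
s [349.5 192.3] 379.5 [16.1 41.4]
```

Request:
drive_tool --pt "-0.25 -5 0 0 0" --pt "-0.25 -5 0 0 0" --pt "-0.25 -5 0 0 0" --pt "-0.25 -5 0 0 0" --pt "-0.25 -5 0 0 0" --pt "-0.25 -5 0 0 0"

```text
clock: 21.6
position: [681.8, 74.2, 204.4]
ee_rot: [-0.055, 0.999, 0.0, 0.0]
contact_force: [0.2, 0.1, -0.3]
gripper_width: 53.6
grasp_force: 0.0
```

```bash
python3 - <<'E'
from h import *
import pickle
np.set_printoptions(precision=1,suppress=True)
st=arm.read_state();w=arm.get_image("wrist");cv2.imwrite("pics/wC.png",w);pickle.dump(st,open("C.pkl","wb"));shift(690,75,205)
t=arm.get_image("top");s=arm.get_image("side")
bt=[b[0] for b in blobs(t,(2,130,100),(16,255,255),150) if 250<b[0][0]<350 and 165<b[0][1]<260]
bs=[b[0] for b in blobs(s,(2,130,100),(16,255,255),150) if 250<b[0][0]<335 and 165<b[0][1]<260]
for a in bs:
    for b in bt:
        p,e=tri(ray("side",a),ray("top",b))
        if e<4 and 40<p[2]<140:print("stone",a,b,p,e)
for n,i in(("A",cv2.imread("pics/wA.png")),("C",w)):
    S=pickle.load(open(n+".pkl","rb"))
    for b in blobs(i,(45,150,100),(80,255,255),100):print(n,"green",b[0],b[3])
    c=i.astype(int);m=((c[...,2]-np.maximum(c[...,0],c[...,1])>90)&(abs(c[...,1]-c[...,0])<45));m[:230]=0;m[320:]=0;m[:,:200]=0;m[:,262:]=0
    y,x=np.where(m);print(n,"pointer px",x.min(),x.max(),"rows@225-240",y[(x>225)&(x<240)].mean(),len(y))
    y=y[(x>=225)&(x<=238)].mean();print("pointer x at z by ray:",[plane("wrist",(231.5,y),z,S)[:2] for z in(75,85,95)])
    o=c.min(2);col=o[195:245,270:300].mean(1) # white lip end row
    print(n,"lip edge row",195+np.argmin(np.diff(col)),col[10:40].astype(int))
E
```

```text
shift [-8.1 -0.1 -0.7] roll 0 yaw now 96.3 pos [681.9  74.2 204.2] t 21.65
stone [317.2 226.3] [270.8 247.7] [495.8  22.6 119.5] 1.4730172391820966
stone [315.4 205.6] [300.3 241. ] [513.6 -61.1  97.9] 1.7547125439474618
stone [319.  183.3] [328.8 238.9] [ 518.3 -142.7   97.6] 1.4370873024995734
A green [421.3 274.4] (406, 264, 36, 25)
A green [258.3 260.4] (242, 250, 33, 23)
A pointer px 223 240 rows@225-240 269.3018867924528 132
pointer x at z by ray: [array([760.9,  37.2]), array([755.8,  38.3]), array([750.7,  39.4])]
A lip edge row 222 [229 228 228 228 228 227 222 200 161 117  90 117 175 216 226 225 208 147
  85  63  60  60  61  61  62  64  64  63  63  65]
C green [419.9 282.9] (405, 273, 35, 24)
C green [258.4 268.4] (242, 259, 33, 22)
C pointer px 223 241 rows@225-240 272.6296296296296 135
pointer x at z by ray: [array([756.7,  36.6]), array([751.4,  37.7]), array([746.2,  38.7])]
C lip edge row 227 [215 219 224 227 228 229 228 226 226 226 226 225 220 200 162 119  95 133
 190 219 224 216 177 117  72  60  59  57  58  60]
```

Request:
drive_tool --pt "-0.6 -30 5 -8 0" --pt "-0.6 -55 8 -8 0" --pt "-0.6 -58 8 -8 0" --pt "-0.6 -58 8 -8 0" --pt "-0.6 -58 8 -8 0" --pt "-0.6 -58 8 -8 0"

```text
clock: 22.35
position: [738.3, 88.3, 212.3]
ee_rot: [-0.055, 0.999, -0.0, -0.0]
contact_force: [0.9, -0.1, 0.4]
gripper_width: 68.6
grasp_force: 0.0
```

```bash
python3 - <<'E'
from h import *
import pickle
S=arm.read_state();w=arm.get_image("wrist");cv2.imwrite("pics/wD.png",w);pickle.dump(S,open("D.pkl","wb"));shift(640,75,205)
E
```

```text
shift [99.2 -2.5  7.3] roll 0 yaw now 96.3 pos [738.4  88.3 212.4] t 22.4
```

Request:
drive_tool --pt "-0.6 45 -5 0 0" --pt "-0.6 85 -8 5 0" --pt "-0.6 97 -8 5 0" --pt "-0.6 97 -8 5 0" --pt "-0.6 97 -8 5 0" --pt "-0.6 97 -8 5 0"

```text
clock: 23.0
position: [644.2, 70.2, 207.2]
ee_rot: [-0.055, 0.999, 0.0, 0.001]
contact_force: [0.9, -0.0, -0.3]
gripper_width: 68.3
grasp_force: 0.0
```

```bash
python3 - <<'E'
from h import *
import pickle
S=arm.read_state();w=arm.get_image("wrist");cv2.imwrite("pics/wE.png",w);pickle.dump(S,open("E.pkl","wb"));shift(640,75,205)
for n in"CDE":
    c=cv2.imread(f"pics/w{n}.png").astype(int)
    for b in blobs(c.astype(np.uint8),(45,120,60),(80,255,255),100):print(n,"green",b[0].round(1),b[3])
    g=min(blobs(c.astype(np.uint8),(45,120,60),(80,255,255),100),key=lambda b:b[0][0]);x0,y0,ww,hh=g[3]
    for x in(x0-10,x0-5):
        r=c[y0-8:y0+hh+12,x];v=r[:,2]-np.maximum(r[:,0],r[:,1]);red=(v>80)&(abs(r[:,1]-r[:,0])<45);ys=np.where(red)[0];print(n,"red col",x,ys+y0-8)
    for x in(x0+3,x0+6):
        print(n,"green col",x,"row0",y0-3,c[y0-3:y0+hh+4,x,1]-c[y0-3:y0+hh+4,x,2])
E
```

```text
shift [3.6 5.2 1.9] roll 0 yaw now 96.2 pos [644.1  70.2 206.9] t 23.05
C green [420.1 281.9] (404, 268, 36, 30)
C green [258.3 267.6] (242, 255, 34, 27)
C red col 232 [269 270 271 272 273 274 275 276]
C red col 237 [269 270 271 272 273 274 275 276]
C green col 245 row0 252 [-28 -18   2  24  40  46  59  91 117 138 152 153 152 154 151 152 150 153
 154 153 152 153 153 153 151 153 152 138 103  47  -2 -17 -19 -20]
C green col 248 row0 252 [-10  -3  12  35  41  46  62  91 115 141 150 154 151 153 155 153 149 152
 155 154 151 151 152 153 151 151 151 140 107  50   2 -20 -23 -23]
D green [417.  211.8] (401, 199, 38, 29)
D green [248.6 201.1] (230, 189, 37, 27)
D red col 220 [206 207 208 209 210 211 212]
D red col 225 [206 207 208 209 210 211 212]
D green col 233 row0 186 [-37 -35 -32 -18   4  48  93 125 152 156 158 158 157 154 155 153 153 155
 156 151 149 146 142 142 139 143 144 148 141 102  31 -33 -61 -65]
D green col 236 row0 186 [-37 -35 -28  -2  29  64  94 127 152 155 157 155 157 158 158 154 157 154
 156 157 156 156 156 158 155 155 157 157 151 123  53 -21 -53 -53]
E green [259.5 302.9] (244, 292, 33, 24)
E red col 234 [303 304 305 306 307 308 309]
E red col 239 [303 304 305 306 307 308 309]
E green col 247 row0 289 [-18  15  35  38  49  63  92 116 136 142 144 142 145 143 145 144 146 148
 146 145 146 147 146 141 123  73  16  -9 -13 -12 -21]
E green col 250 row0 289 [-21  13  44  42  53  63  91 115 132 143 144 145 143 146 144 145 150 146
 144 145 148 149 145 143 130  75  16 -14 -16 -12 -15]
```

```bash
python3 - <<'E'
from h import *
import pickle
np.set_printoptions(precision=1,suppress=True)
S={n:pickle.load(open(n+".pkl","rb")) for n in"CDE"}
# edges run nearly along pan y: intersect in the plane of pan x and z (project along pan y)
u=np.array([np.cos(.11),np.sin(.11),0])
def fit(px):
    M=[];c=[]
    for n,p in px.items():
        o,d=ray("wrist",p,S[n]);a,b=d@u,d[2];k=np.hypot(a,b);M.append([b/k,-a/k]);c.append((b*(o@u)-a*o[2])/k)
    s=np.linalg.lstsq(np.array(M),np.array(c),rcond=None)[0];return s,np.array(M)@s-c
print("front",fit(dict(C=(246.5,259.4),D=(236,192.3),E=(250,295.4))))
print("back",fit(dict(C=(246.5,280.5),D=(236,215.9),E=(250,314.0))))
print("pointer",fit(dict(C=(237,272.5),D=(225,209),E=(239,306))))
E
```

```text
front (array([734.3,  92.4]), array([-0.1,  0. ,  0. ]))
back (array([754.6,  93.2]), array([-0.1,  0. ,  0.1]))
pointer (array([750.6,  85.5]), array([-0.1,  0. ,  0.1]))
```

The mark's top face is at 92.8 mm, so its centre is at 85.8; the pointer is at 85.5, well inside the mark.

```bash
python3 -c "
from bench import arm
print(arm.job_done())"
```

```text
the job is handed in; nothing more can be done
None
```

I added two stones from the rack to the pan, the second stacked on the first, and handed the job in at about 23 s; the pointer measured about 0.3 mm from the centre of the low-set green mark in use, and no verdict came back.

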